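Fit up the pour-over coffee stand

ROBOT

A 6-joint arm with a two-finger parallel gripper is mounted at the origin on a cart in front of the work surface, level with it; the furniture and walls round the work are solid. World frame = base frame: x ahead of the robot, y to its left, z up, the work surface at z = 0. Lengths are in mm, angles in rad, forces in N, time in s.
With the tool pointing down it reaches from about 300 to 875 mm from the base axis. Payload 6.4 kg.
Tool frame: the origin (TCP) lies at the very end of the fingers, on their centre line; the grasp point (between the pads) lies 19 mm behind it; z points along the fingers, y is the direction in which the jaws open and shut (so a half turn about z gives the same grasp; the last joint's range is limited). The gripper opens to 88 mm and grips with 3 to 60 N. Pads are 18 mm wide; open, the fingers measure 123 mm over their backs; the gripper's body (75 mm by 187 mm) begins 45 mm behind the grasp point.
Start: joints at [-1.368, 0.181, 1.607, -0, 1.354, -0.206], TCP at [228.584, -527.627, 238.714] pointing down, gripper open.
Joint ranges: [-2.99, 2.99], [-0.89, 2.07], [0.3, 2.58], [-1.14, 4.28], [0, 2.63], [-3.12, 3.12]. Speed limits (rad/s): [2.57, 2.57, 3.01, 3.14, 3.14, 3.14].

INTERFACE

Orientations are given as [roll, pitch, yaw] about the fixed x, y, z axes, in that order (R = Rz(yaw) Ry(pitch) Rx(roll)).
In Python, from plant import r gives the robot as it stands. Calls block until the motion is done:
- r.reach(position, orientation): joint-space move of the TCP to a pose.
- r.servo_line(position, speed=150, orientation=None): straight line of the TCP; orientation=None keeps the orientation; speed is the mean speed in mm/s.
- r.movej(angles): joint-space move.
- r.command_gripper(opening): opening from 0.0 (shut) to 1.0 (fully open); the grip force is fixed at half the most; returns when the fingers have stopped.
- r.dwell(seconds).
- r.ik(position, orientation): joint angles nearest the present ones, or None.
- r.get_obs(): the state.
- r.grab_frame(name): name is "side" or "top" or "wrist"; returns a dict with "img" (384x512x3 uint8, red, green, blue), "fov_y" (degrees; the focal length in pixels is half the picture's height over the tangent of half this angle, whatever the lens; pixels are square), "cx", "cy" (the principal point, pixels), "rvec" (rotation vector, rad) and "tvec" (3), from world to camera coordinates, as OpenCV has them; the wrist camera has in their place "T_tool_cam" (4x4, takes a point from camera to tool coordinates, whose origin is the TCP and whose axes are the flange's). Camera axes: x right, y down, z forward; pixel columns grow to the right and rows downward; lengths in mm; the calibration is good to about 2 mm. A picture is of the moment at which its call begins: read the wrist's pose just before it. There is no depth.
A pose or a line that the arm cannot do raises r.IKError and nothing moves.
- r.job_done(): hands the job in, once; it reports no verdict.
Trained networks look in the newest picture that a camera, given by its name, has taken for a name from the list of things; names that differ only in an ending like _2 or _b are one class to them, and where a whole thing is asked for, a point or a joint stands for the part that bears it (a point fixed in the world has none). Each returns a list of dicts, best first, with "p" (0 to 1); they miss things now and then, are a little off and sometimes report something else, mostly with a low value. They report only what shows in the picture. A call takes as long as a camera call. They do not tell look-alikes from the thing itself.
- r.masks_of(thing, camera): "region" (384x512 bool, what is visible of it) and "bbox" ([left, top, right, bottom] in pixels, round what is visible of it).
- r.landmark_of(thing, camera): "position" ([column, row] in pixels: a listed point, or the origin of a listed thing).
The state is a dict: "clock": time; "joint_pos": joint angles; "joint_vel": joint speeds; "joint_torque": joint torques, N m; "eef_pos": TCP position; "eef_rot": TCP orientation; "contact_force": force on the tool from outside, world axes, zero at the start; "moment": the same for the moment, N m; "finger_gap": opening from 0.0 (shut) to 1.0 (fully open).
Only numpy, scipy, OpenCV 4.12 (cv2) and the standard library are available. Lean on these libraries where they do the work, as an engineer would, in place of code of your own. Each camera call takes 0.05 s, during which the arm holds its last target. There are 200 camera calls.

TASK

Put the coffee stand together for fitting: stand the loose steel post upright in the socket of the wooden base, fully home, and let go of it. Then pick up the dark swing arm by its balance point and hold it level a few centimetres above the post, with its eye centred over the post and its ring centred over the glass; finish while still holding it there, without lowering it onto the post. Leave the glass and the jars and tin where they stand.

Things in the scene. Friction and masses are not known exactly. Their poses are not given: they have to be found in the camera images.
- socket_mouth (a point): Centre of the socket's mouth on the fixed base of the stand: a dark wooden board 260x120 mm, 18 mm thick, with an upright aluminium socket (52 mm outside, blind bore 31 mm wide and 27 mm deep, mouth 48 mm above the worktop) near one end. x axis: along the board from the socket towards the glass; z up.
- glass_spot (a point): Centre of the round cork inlay on top of the board (18 mm above the worktop), 150 mm from the socket's axis; the glass stands on it.
- glass_beaker: Clear glass beaker, 84 mm across at the top, 93 mm tall, loose, standing on the cork inlay of the board. Origin: centre of its underside. To be left there.
- post_mid (a point): Middle (half-way up) of the loose bright steel post: a round rod 28 mm in diameter and 130 mm tall, 0.22 kg, its foot bevelled by 3 mm; it starts free-standing upright on the worktop. z axis along the post. Fully home in the socket its middle is 38 mm above the socket's mouth and its top 103 mm above the mouth (151 mm above the worktop).
- holder_balance (a point): Balance point (centre of mass in plan) of the loose cast swing arm (0.4 to 0.6 kg, lying flat on the worktop), on its straight bar: 14 mm wide, 18 mm high, 14 to 32 mm above the arm's flat underside, free from 27 to 107 mm from the eye's centre. The point is 49 mm from the eye's centre, 101 mm from the ring's, 23 mm above the underside. x axis from eye to ring, z up.
- holder_eye (a point): Centre of the eye (32 mm vertical through hole) in the heavy dark boss of the swing arm, at the level of the arm's underside. Boss 54 mm across, 38 mm high, with a lug and brass thumb screw on its far side reaching 45 mm from the eye's centre. Axes as holder_balance.
- holder_ring (a point): Centre of the light aluminium ring of the swing arm, 150 mm from the eye, at the level of the arm's underside. Ring 86 mm across, 32 mm high, open in the middle. Axes as holder_balance.
- coffee_jar: Coffee jar with green lid, 89 mm across, 137 mm tall, loose bystander near the front edge, far left or far right. Origin: centre of its underside.
- sugar_tin: Green tin with wooden lid, 87 mm across, 110 mm tall, loose bystander near the front edge, far left or far right. Origin: centre of its underside.
- honey_jar: Honey jar with a metal lid, 64 mm across, 109 mm tall, loose bystander in front of the sink. Origin: centre of its underside.
- spice_jar: Spice jar with green cap, 46 mm across, 106 mm tall, loose bystander in front of the sink. Origin: centre of its underside.
Things that resemble listed ones, but are neither listed nor needed, are in the scene too. There is more than one size of the part that bears post_mid; the job needs the smallest.

How it is judged:
By the outcome, as a careful person would: the job done as asked, in the order asked, and still so for the second after the job is handed in, while the arm keeps its last pose, push and grip.
It also fails if it takes over 64 s, if anything falls off the work surface, if the arm or the gripper's body presses on something with over 40 N, if the wrist force passes 120 N, or if a joint passes its speed limit or range.

## Working session

There is one attempt and no reset: what is moved stays moved. The work goes in short steps, each a Python script; the robot and the scene stay as the last script left them, time stands still between calls to the robot, and variables do not carry over. Pictures are saved under pics/ and viewed, about 8 in all and at most 12, crops included, and the job is handed in when it is done.

```bash
ls; mkdir -p pics; cat > h.py <<'E'
import numpy as np, cv2
from plant import r
from scipy.spatial.transform import Rotation as R
def cam(name):
    o=r.get_obs(); f=r.grab_frame(name); h=f["img"].shape[0]
    F=h/2/np.tan(np.radians(f["fov_y"]/2))
    K=np.array([[F,0,f["cx"]],[0,F,f["cy"]],[0,0,1]])
    if "rvec" in f:
        Rc=cv2.Rodrigues(np.array(f["rvec"],float))[0]; t=np.array(f["tvec"],float).ravel()
    else:
        T=np.eye(4); T[:3,:3]=R.from_euler("xyz",o["eef_rot"]).as_matrix(); T[:3,3]=o["eef_pos"]
        W=np.linalg.inv(T@np.array(f["T_tool_cam"])); Rc=W[:3,:3]; t=W[:3,3]
    return f["img"],(K,Rc,t)
def proj(c,p):
    q=c[0]@(c[1]@np.asarray(p,float)+c[2]); return q[:2]/q[2]
def ray(c,px):
    d=c[1].T@np.linalg.inv(c[0])@np.array([px[0],px[1],1.]); return -c[1].T@c[2],d
def atz(c,px,z):
    o,d=ray(c,px); return o+d*(z-o[2])/d[2]
def save(img,n,s=1.5):
    cv2.imwrite("pics/"+n,cv2.resize(img[:,:,::-1],None,fx=s,fy=s,interpolation=cv2.INTER_CUBIC))
E
python3 - <<'E'
from h import *
Z=dict(socket_mouth=48,glass_spot=18,glass_beaker=18,post_mid=65,holder_balance=23,holder_eye=0,holder_ring=0,coffee_jar=0,sugar_tin=0,honey_jar=0,spice_jar=0)
ims=[]
for n in("top","side"):
    img,c=cam(n); ims.append(img)
    print(n,"pos",(-c[1].T@c[2]).round())
    for k,z in Z.items():
        for d in r.landmark_of(k,n)[:4]: print(n,k,round(d["p"],2),np.round(d["position"],1),atz(c,d["position"],z).round()[:2])
for i,n in zip(ims,("top","side")): save(i,n+"0.png")
o=r.get_obs();print(o["clock"],o["eef_rot"],o["eef_pos"])
E
```

```text
pics
top pos [-700. -596. 1756.]
side pos [ 248. 1581. 1276.]
side socket_mouth 0.93 [271.6 160. ] [ 475. -409.]
side glass_beaker 0.5 [266.  282.2] [385. 393.]
side post_mid 0.73 [273.8 179.3] [ 438. -214.]
side post_mid 0.68 [217.9 203.9] [651.  20.]
side post_mid 0.67 [284.1 211.2] [363.  19.]
side holder_balance 0.93 [250.7 209.5] [514. -21.]
side holder_eye 0.67 [237.5 212.6] [573. -17.]
side holder_eye 0.47 [271.4 159.8] [ 485. -489.]
side holder_ring 0.88 [271.  216.2] [422. -19.]
side holder_ring 0.67 [241.8 165.2] [ 627. -408.]
side sugar_tin 0.96 [257.1 316.3] [394. 540.]
side honey_jar 0.57 [264.9 282.8] [391. 380.]
side spice_jar 0.75 [275.3 251.3] [375. 203.]
1.2 [-3.14158149e+00 -2.47105616e-05  4.08769600e-01] [ 228.57968857 -527.62200886  238.70642604]
```

View pics/top0.png

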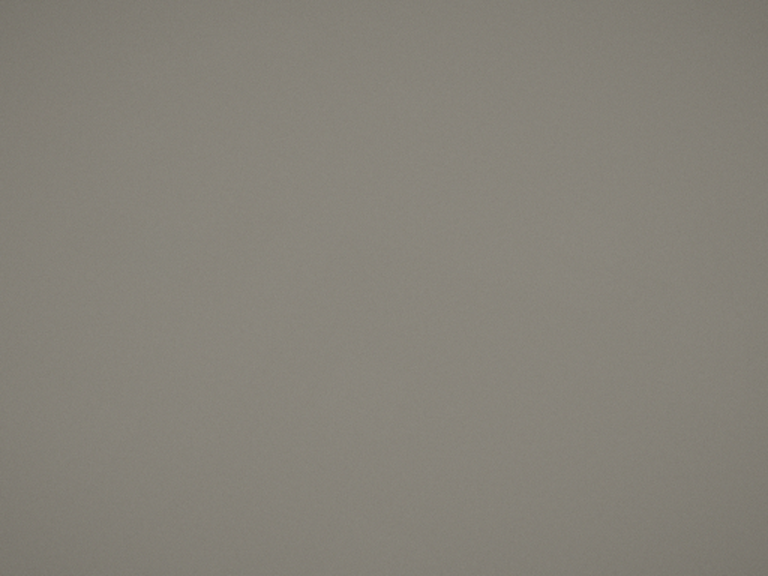

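View pics/side0.png

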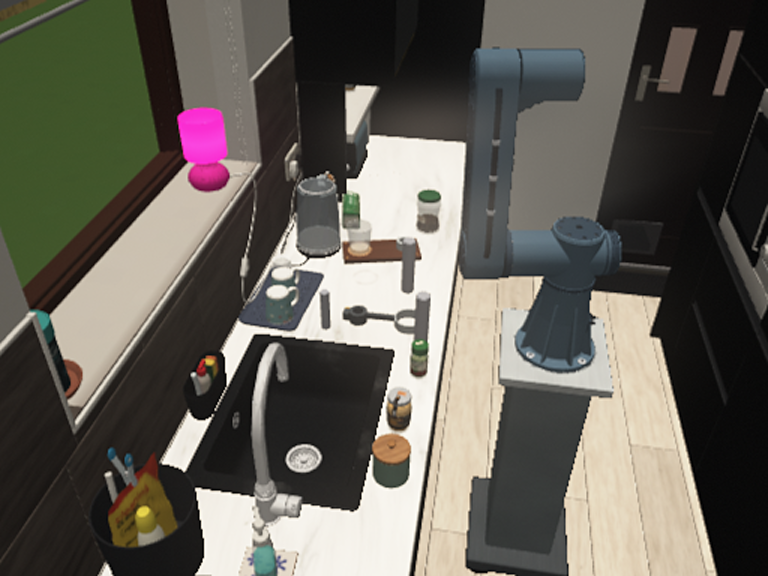

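The top view is blank and unusable. The side view shows three posts at (325,309), (408,265) and (422,316), with the first the shortest. It also shows the arm at about (380,318), and the base and glass at about (380,245). Next I'll look with the wrist camera.

```bash
cat > look.py <<'E'
from h import *
Z=dict(socket_mouth=48,glass_spot=18,glass_beaker=18,post_mid=65,holder_balance=23,holder_eye=0,holder_ring=0)
def look(tag,keys=Z,sv=True):
    img,c=cam("wrist")
    print(tag,"cam",(-c[1].T@c[2]).round())
    for k in keys:
        for d in r.landmark_of(k,"wrist")[:4]:
            if d["p"]>.25: print(k,round(d["p"],2),np.round(d["position"],1),atz(c,d["position"],Z[k]).round(1)[:2])
    if sv: save(img,tag+".png")
    np.savez(tag+".npz",img=img,K=c[0],R=c[1],t=c[2])
    return img,c
E
python3 - <<'E'
from look import *
yaw=r.get_obs()["eef_rot"][2]
r.servo_line([228.6,-527.6,400],speed=250)
r.reach([400,-330,420],[np.pi,0,0]); look("w1")
r.reach([450,-80,420],[np.pi,0,0]); look("w2")
print(r.get_obs()["clock"],r.get_obs()["joint_pos"])
a=cv2.imread("pics/w1.png");b=cv2.imread("pics/w2.png")
cv2.imwrite("pics/w12.png",cv2.resize(np.hstack([a,b]),(800,300)))
E
```

```text
w1 cam [ 469. -330.  565.]
socket_mouth 0.75 [312.1  78.4] [ 488.6 -411.7]
glass_beaker 0.56 [311.5  77.8] [ 490.6 -415.4]
glass_beaker 0.37 [52.7 27.4] [563.1 -19.8]
post_mid 0.58 [155.2 105.2] [ 450.3 -179.6]
holder_balance 0.74 [51.3 53.9] [525.1 -14.3]
holder_eye 0.67 [52.8 26.1] [568.1 -10.1]
holder_ring 0.81 [ 71.3 122. ] [420.3 -16.3]
w2 cam [519. -80. 567.]
socket_mouth 0.89 [474.6 115.5] [ 485.1 -416. ]
glass_beaker 0.9 [447.4  14.7] [ 632.1 -367.8]
post_mid 0.77 [152.4 193.9] [364.4  85.6]
post_mid 0.62 [330.8 146.1] [ 440.5 -193.2]
holder_balance 0.7 [215.8  88.9] [524.8 -15.6]
holder_eye 0.94 [213.2  60.2] [569.4 -10.2]
4.8167 [-4.37775701e-01 -1.82641110e-01  1.61362034e+00 -2.72662860e-05
  1.71091353e+00  1.13406667e+00]
```

View pics/w12.png

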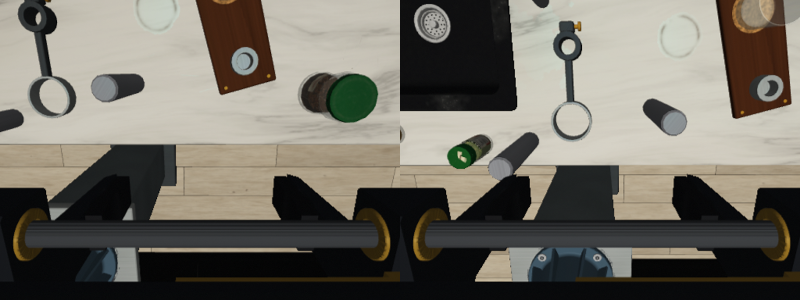

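Left: the board's socket is at (245,60) and the arm's ring at (50,95). Right: the whole swing arm (eye (567,45), ring (572,120)), the two larger posts and the socket (768,87). The small post is farther out and out of view, so I'll move the camera outward.

```bash
python3 - <<'E'
from look import *
r.reach([560,-60,400],[np.pi,0,0]); look("w3")
r.reach([540,-330,400],[np.pi,0,0]); look("w4")
print(r.get_obs()["clock"],r.get_obs()["joint_pos"])
a=cv2.imread("pics/w3.png");b=cv2.imread("pics/w4.png")
cv2.imwrite("pics/w34.png",cv2.resize(np.hstack([a,b]),(800,300)))
# side-view post sizes
img,c=cam("side")
for d in r.masks_of("post_mid","side")[:4]:
    l,t,rr,b=d["bbox"]; foot=atz(c,((l+rr)/2,b-3),0)
    h=min(range(60,260),key=lambda h:abs(proj(c,[foot[0],foot[1],h])[1]-t))
    dist=np.linalg.norm(c[1]@foot+c[2]); print("post",round(d["p"],2),d["bbox"],foot.round(),"h",h,"w",(rr-l)*dist/c[0][0,0])
E
```

```text
w3 cam [630. -59. 545.]
socket_mouth 0.62 [480.6 185.5] [ 488.6 -409.9]
glass_beaker 0.69 [456.2  88.2] [ 635.1 -364.7]
post_mid 0.94 [343.4 219.6] [ 438. -194.]
post_mid 0.85 [165.  268.9] [352.   90.5]
post_mid 0.6 [187.8  72.7] [654.8  36.1]
holder_balance 0.56 [229.2 158. ] [527.2 -14.6]
holder_eye 0.73 [227.5 128.4] [571.9 -11. ]
holder_ring 0.85 [232.2 216.2] [418.5 -15.6]
w4 cam [ 610. -328.  547.]
socket_mouth 0.55 [313.1 172. ] [ 491.2 -415.4]
glass_beaker 0.66 [282.9  77. ] [ 632.5 -367.7]
post_mid 0.75 [160.2 206.9] [ 439.8 -179. ]
holder_balance 0.71 [ 61.8 117.7] [571.8 -24.6]
holder_eye 0.83 [ 62.3 119.4] [567.4 -11.6]
holder_ring 0.69 [ 78.6 203.2] [423.6 -17.1]
7.1917 [-7.34663468e-01  2.32148983e-01  1.22808045e+00 -5.75108761e-06
  1.68115246e+00  8.35116153e-01]
post 0.71 [213.1, 192.7, 220.3, 217.4] [661.  12.   0.] h 118 w 31.972677892924786
post 0.59 [276.0, 191.4, 289.2, 227.4] [365.  29.   0.] h 175 w 57.17284024794248
post 0.52 [268.4, 158.6, 277.2, 195.6] [ 438. -198.    0.] h 187 w 41.6052020961318
```

View pics/w34.png

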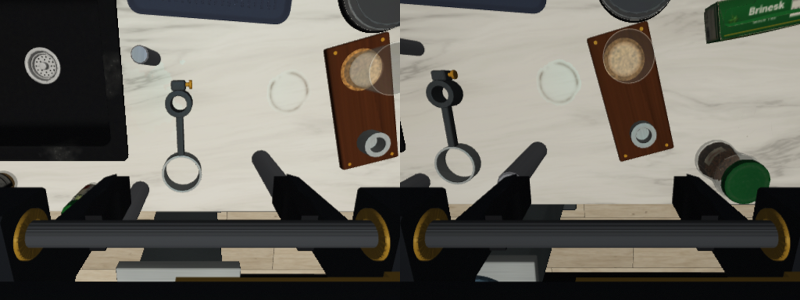

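```bash
python3 - <<'E'
from look import *
def circ(tag,img,c,ctr,z,rad):
    px=proj(c,[*ctr,z]); rp=rad*c[0][0,0]/np.linalg.norm(c[1]@np.array([*ctr,z])+c[2])
    g=cv2.medianBlur(cv2.cvtColor(img,cv2.COLOR_RGB2GRAY),3)
    h=cv2.HoughCircles(g,cv2.HOUGH_GRADIENT_ALT,1,5,param1=120,param2=.6,minRadius=int(rp*.75),maxRadius=int(rp*1.3)+1)
    print(tag,"pred",px.round(),rp.round(1))
    if h is not None:
        for x in h[0]:
            if np.hypot(*(x[:2]-px))<40: print("  circ",x.round(1),atz(c,x[:2],z).round(1)[:2])
    x,y=px.astype(int); s=60
    return cv2.resize(img[max(y-s,0):y+s,max(x-s,0):x+s,::-1],(390,390),interpolation=cv2.INTER_CUBIC)
r.reach([425,-413,260],[np.pi,0,0])
img,c=look("w5",["socket_mouth","glass_spot","glass_beaker"],False)
A=circ("bore",img,c,[488,-413],48,15.5); circ("outer",img,c,[488,-413],48,26)
r.reach([587,20,300],[np.pi,0,0])
img,c=look("w6",["post_mid","holder_eye","holder_ring","holder_balance"],False)
B=circ("post",img,c,[655,22],130,14)
cv2.imwrite("pics/ab.png",np.hstack([A,B])); print(r.get_obs()["clock"])
E
```

```text
w5 cam [ 495. -413.  408.]
socket_mouth 0.56 [256.  100.4] [ 487.5 -412.3]
bore pred [257. 100.] 14.2
  circ [257.   99.   14.5] [ 488.9 -413.3]
outer pred [257. 100.] 23.8
  circ [258.   98.   24.5] [ 489.9 -414.4]
w6 cam [656.  19. 446.]
post_mid 0.95 [206.9 328.5] [345.9  88.2]
post_mid 0.77 [241.3  94.8] [653.7  36.7]
post_mid 0.76 [428.4 273. ] [ 430.3 -203. ]
holder_eye 0.6 [279.4 157.4] [570.5 -11.4]
holder_balance 0.78 [279.5 193.3] [526.  -10.8]
post pred [254.  94.] 14.6
  circ [241.   94.   14.2] [654.9  34. ]
10.2583
```

View pics/ab.png

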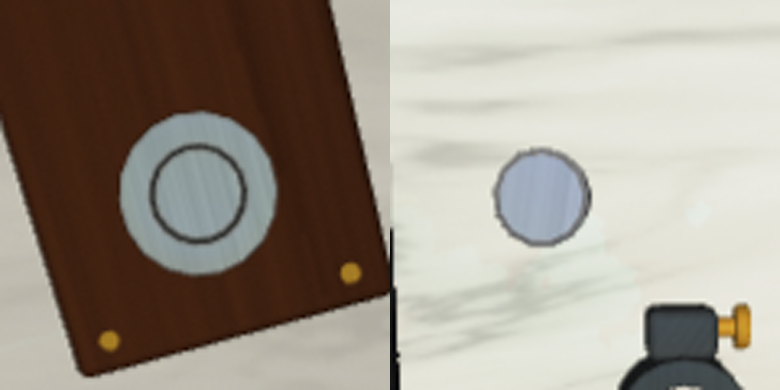

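Left: the socket bore, seen straight down, is clean and empty. Right: the small post's top, with the arm's screw lug below it. Both circles have the right radii (14.5 px and 14.2 px), so I'll grasp the post.

```bash
python3 - <<'E'
from look import *
def s(): o=r.get_obs(); return o["clock"],np.round(o["eef_pos"],1),np.round(o["contact_force"],1),round(o["finger_gap"],3)
r.servo_line([655,34,85],speed=180); print(s())
r.command_gripper(0.0); print(s())
r.servo_line([655,34,185],speed=150); print(s())
r.reach([489.2,-413.7,190],[np.pi,0,0]); print(s())
img,c=cam("wrist"); save(img,"w7.png")
E
```

```text
(11.6667, array([655.7,  33.9,  86.3]), array([ 0.2, -0.5,  0.2]), 0.999)
(12.6167, array([654.9,  34. ,  84.9]), array([ 0.3,  0.2, -0.8]), 0.308)
(13.4333, array([654.2,  34.1, 183.8]), array([-0.1,  0.6, -2.8]), 0.306)
(15.175, array([ 490. , -412.7,  189.9]), array([-0.3, -0.4, -3. ]), 0.306)
```

View pics/w7.png

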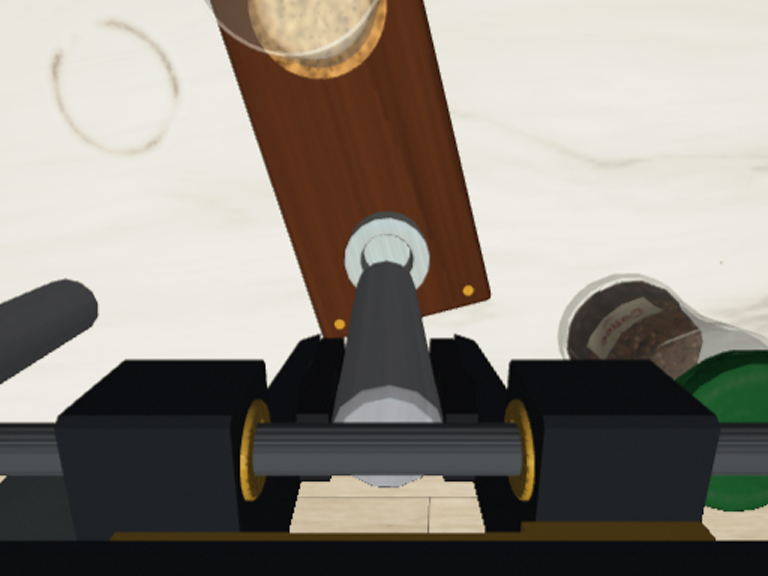

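The post is held upright. Its axis is at column 387 and the socket at column 387, so they line up sideways. I'll lower it in small steps and watch the force.

```bash
python3 - <<'E'
from look import *
r.servo_line([489.2,-413.7,140],speed=80); r.dwell(.15)
f0=np.array(r.get_obs()["contact_force"]); 
for z in [133,129,125,120,115,110,107,105.5,104.5]:
    r.servo_line([489.2,-413.7,z],speed=40); o=r.get_obs(); f=np.array(o["contact_force"])-f0
    print(z,np.round(o["eef_pos"],1),f.round(1),np.round(o["moment"],2))
    if abs(f[2])>12 or np.hypot(*f[:2])>15: break
print(o["clock"])
E
```

```text
133 [ 489.  -413.4  132.5] [-0.1  0.3  0. ] [ 0.02 -0.04  0.05]
129 [ 489.  -413.5  128.6] [ 0.  -0.5 -0.4] [ 0.02 -0.   -0.06]
125 [ 489.  -413.5  124.6] [0.5 0.3 0.5] [ 0.06 -0.02  0.02]
120 [ 489.  -413.5  119.5] [ 0.3 -0.3 -0.6] [ 0.01 -0.02 -0.01]
115 [ 489.1 -413.6  114.5] [1.1 0.9 0.2] [-0.02  0.02  0.  ]
110 [ 489.1 -413.6  109.6] [ 0.6  0.2 -0. ] [ 0.04 -0.01 -0.01]
107 [ 489.1 -413.7  106.8] [0.9 0.3 0.3] [0.07 0.02 0.04]
105.5 [ 489.4 -413.9  105.9] [-0.2  0.9  2.9] [0.2  0.06 0.  ]
104.5 [ 489.6 -414.   105.9] [-0.1  2.1  9. ] [0.6  0.28 0.01]
18.55
```

Home at TCP z 105.9, against about 106 expected, with a contact push of 9 N. I'll release, back off, check the post, and re-measure the glass and the arm.

```bash
python3 - <<'E'
from look import *
r.command_gripper(1.0)
r.servo_line([489.4,-413.9,220],speed=180)
r.reach([440,-400,300],[np.pi,0,0])
img,c=look("w8",["glass_spot","glass_beaker","socket_mouth","post_mid"])
m=r.masks_of("glass_beaker","wrist"); 
if m: print("glassbox",m[0]["bbox"],m[0]["p"])
for z,rr in((151,14),): print(proj(c,[489.4,-413.9,151]))
cork=cv2.inRange(cv2.cvtColor(img,cv2.COLOR_RGB2HSV),(8,60,120),(25,255,255))
n,l,st,ce=cv2.connectedComponentsWithStats(cork)
for i in range(1,n):
    if st[i,4]>400: print("cork?",st[i],ce[i].round(1),atz(c,ce[i],18).round(1))
r.reach([520,-12,260],[np.pi,0,0])
img2,c2=look("w9",["holder_eye","holder_ring","holder_balance"])
# candidates
P=np.array([489.4,-413.9]); G=np.array([632.5,-367.7]); th=np.arctan2(*(G-P)[::-1]); print("th",th)
T=[*(P+49*np.array([np.cos(th),np.sin(th)])),189]
for y in (th,th-np.pi,th+np.pi): q=r.ik(T,[np.pi,0,y]); print("final",y,None if q is None else np.round(q,2))
h=np.pi+.03
for y in (h,h-np.pi,h-2*np.pi): q=r.ik([521.5,-12.8,4],[np.pi,0,y]); print("pick",y,None if q is None else np.round(q,2))
print(r.get_obs()["clock"])
a=cv2.imread("pics/w8.png");b=cv2.imread("pics/w9.png")
cv2.imwrite("pics/w89.png",cv2.resize(np.hstack([a,b]),(800,300)))
E
```

```text
w8 cam [ 509. -400.  446.]
socket_mouth 0.65 [266.4 112.3] [ 486.3 -410.5]
post_mid 0.97 [268.8 111.3] [ 488.4 -412.7]
post_mid 0.72 [ 60.6 150.8] [ 443.7 -170.9]
glassbox [214.1, 0.9, 257.4, 10.7] 0.79
[273.53777594 115.52928957]
cork? [ 171  318  127   25 1152] [237.7 330. ] [ 157.6 -369.4   18. ]
cork? [331 324  72  22 508] [364.3 335. ] [ 148.1 -564.8   18. ]
w9 cam [589. -13. 407.]
holder_eye 0.7 [257.1 107.3] [572.6 -12.9]
holder_balance 0.63 [260.8 151. ] [523.6 -17.1]
th 0.3122871145140841
final 0.3122871145140841 [-0.82  0.43  1.4  -0.    1.32  0.44]
final -2.829305539075709 [-0.82  0.43  1.4   0.    1.32 -2.7 ]
final 3.453879768103877 [-0.82  0.43  1.4   0.    1.32 -2.7 ]
pick 3.171592653589793 [-0.25  0.41  1.87  0.    0.86 -1.85]
pick 0.029999999999999805 [-0.25  0.41  1.87 -0.    0.86  1.29]
pick -3.1115926535897933 [-0.25  0.41  1.87  0.    0.86 -1.85]
22.775
```

View pics/w89.png

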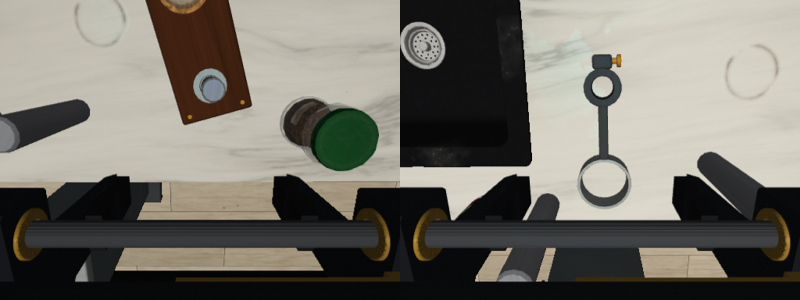

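Left: the post stands in the socket, top at (212,88). Right: the swing arm lies undisturbed, eye at (602,87) and ring at (604,183). I'll refine the eye and ring with circle fits, then pick it up.

```bash
python3 - <<'E'
from look import *
d=np.load("w9.npz"); img=d["img"]; c=(d["K"],d["R"],d["t"])
g=cv2.medianBlur(cv2.cvtColor(img,cv2.COLOR_RGB2GRAY),3)
fit={}
for k,ctr,z,rad in(("eye",[571,-11.4],38,27),("ring",[420.5,-16],32,43)):
    px=proj(c,[*ctr,z]); rp=rad*c[0][0,0]/(c[1]@np.array([*ctr,z])+c[2])[2]
    h=cv2.HoughCircles(g,cv2.HOUGH_GRADIENT_ALT,1,5,param1=120,param2=.5,minRadius=int(rp*.5),maxRadius=int(rp*1.25)+1)
    print(k,px.round(1),rp)
    for x in ([] if h is None else h[0]):
        if np.hypot(*(x[:2]-px))<20: w=atz(c,x[:2],z)[:2]; print("  ",x.round(1),w.round(1)); fit.setdefault(k,w)
E=np.array([571,-11.4]); 
if "eye" in fit and np.hypot(*(fit["eye"]-E))<5: E=(E+fit["eye"])/2
yaw=np.pi+.03; u=np.array([np.cos(yaw),np.sin(yaw)]); B=E+49*u; print("E,B",E,B)
def s(): o=r.get_obs(); return round(o["clock"],2),np.round(o["eef_pos"],1),np.round(o["contact_force"],1),np.round(o["moment"],2),round(o["finger_gap"],3)
r.reach([*B,150],[np.pi,0,yaw]); r.servo_line([*B,30],speed=150); r.servo_line([*B,4.5],speed=50); print(s())
r.command_gripper(0.0); print(s())
r.servo_line([*B,40],speed=60); r.dwell(.2); print(s())
img,c=cam("wrist"); save(img,"w10.png"); np.savez("w10.npz",img=img,K=c[0],R=c[1],t=c[2])
img,_=cam("side"); cv2.imwrite("pics/s10.png",cv2.resize(img[170:250,180:320,::-1],(700,400),interpolation=cv2.INTER_CUBIC))
E
```

```text
eye [255.8 110.3] 24.77279095828483
   [258.  110.   24.7] [571.3 -13.8]
   [258.  110.   14.3] [571.3 -13.8]
ring [259.9 235.3] 34.92848214417181
   [261.  234.   31.8] [422.2 -17.4]
E,B [571.13568657 -12.59790931] [522.15773492 -14.06768882]
(27.06, array([522.1, -14. ,   4.3]), array([-0.7,  0.4,  0.1]), array([ 0.08, -0.11, -0.02]), 0.999)
(28.18, array([522.2, -14.2,   4.5]), array([ 1.1, -1. ,  0.5]), array([-0.1 , -0.13, -0.02]), 0.153)
(29.12, array([521.8, -14. ,  39.6]), array([ 0.5,  0.4, -4.6]), array([ 0.08, -0.17, -0.01]), 0.157)
```

View pics/w10.png

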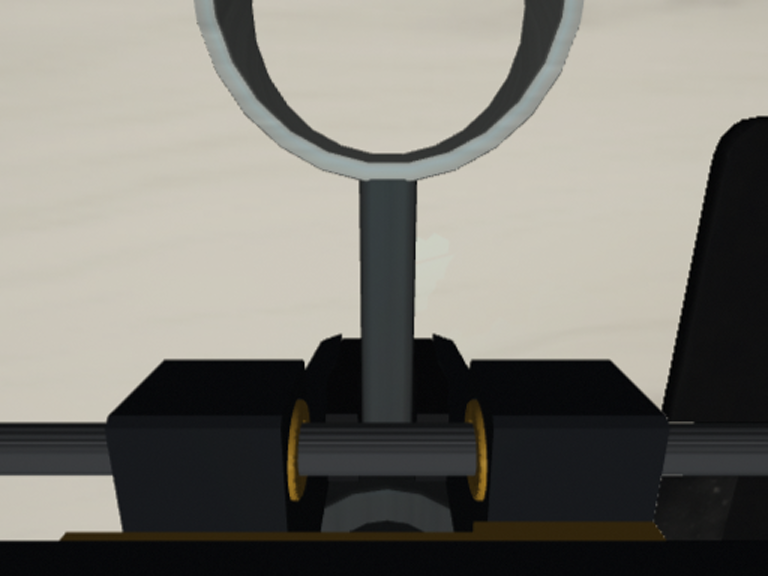

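View pics/s10.png

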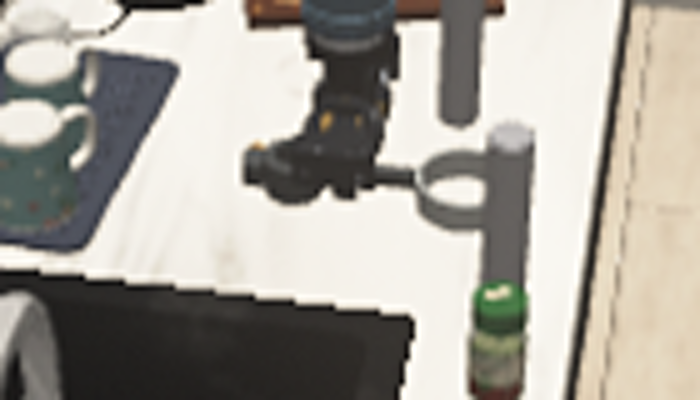

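The arm is held level, its bar straight at column 388 with the ring ahead, and the wrist moment is near zero, so the grasp is balanced. I'll carry it high to above the stand and look.

```bash
python3 - <<'E'
from look import *
def s(): o=r.get_obs(); return round(o["clock"],2),np.round(o["eef_pos"],1),np.round(o["eef_rot"],3),np.round(o["contact_force"],1),np.round(o["moment"],2),round(o["finger_gap"],3)
p=r.get_obs()["eef_pos"]
r.servo_line([522,-14,260],speed=180)
th=.3123; P=np.array([489.4,-413.9]); u=np.array([np.cos(th),np.sin(th)]); T=P+49*u
q0=np.array(r.get_obs()["joint_pos"]); q=np.array(r.ik([*T,260],[np.pi,0,th])); print(q.round(2))
for a in (.35,.7,1.): r.movej(list(q0+a*(q-q0)))
print(s())
r.servo_line([*T,205],speed=100); r.dwell(.3); print(s())
img,c=look("w11",["glass_beaker","glass_spot","holder_ring","holder_balance"])
print("pred ring bottom/top, glass top/bottom ctr",[proj(c,[*(P+150*u),z]).round(1) for z in (201,233,111,18)])
E
```

```text
[-0.82  0.37  1.33 -0.    1.44  0.44]
(32.88, array([ 536.6, -397.2,  259.9]), array([-3.141, -0.   ,  0.317]), array([-0.2,  0.5, -4.6]), array([ 0.01, -0.05, -0.07]), 0.155)
(33.88, array([ 536.2, -399.1,  205.7]), array([ 3.141e+00, -1.000e-03,  3.120e-01]), array([ 1. , -1.6, -4.6]), array([ 0.02, -0.  , -0.04]), 0.155)
w11 cam [ 602. -377.  352.]
glass_beaker 0.71 [261.2  60.5] [ 631.1 -372.2]
holder_balance 0.56 [255.5 258.2] [ 433.9 -429.9]
pred ring bottom/top, glass top/bottom ctr [array([257.6,  13.4]), array([257.8,  -9.6]), array([257.2,  44. ]), array([257.1,  57.9])]
```

View pics/w11.png

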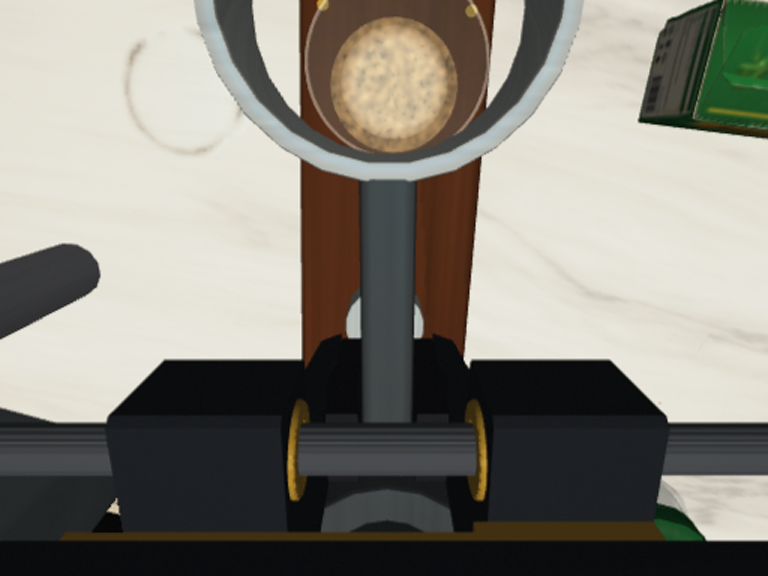

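The cork shows at (394,84), about 4–5 mm right of the ring's centre line at 388, so the heading needs about -0.03 rad. I'll quantify this along with the fore-aft offset.

```bash
python3 - <<'E'
from look import *
from scipy.optimize import least_squares
d=np.load("w11.npz"); img=d["img"]; c=(d["K"],d["R"],d["t"]); P=np.array([489.4,-413.9])
tcp=np.array([536.2,-399.1]); th=.312; u=np.array([np.cos(th),np.sin(th)]); n=np.array([-u[1],u[0]])
def tool(w): return np.round([(w[:2]-tcp)@u,(w[:2]-tcp)@n],1)
print("f",c[0][0,0],"pred near edge",proj(c,[*(tcp+58*u),233.2]).round(1),"pred L/R",[proj(c,[*(tcp+101*u+s*43*n),233.2]).round(1) for s in(1,-1)])
print("near edge meas tool",tool(atz(c,(258.7,120),233.2)))
# cork ellipse, bright rim fit
hsv=cv2.cvtColor(img,cv2.COLOR_RGB2HSV)
m=cv2.inRange(hsv,(8,40,130),(30,255,255)); m[110:]=0; m[:, :215]=0; m[:,310:]=0
nn,l,st,ce=cv2.connectedComponentsWithStats(m); i=1+np.argmax(st[1:,4])
k,_=cv2.findContours((l==i).astype(np.uint8),0,2); e=cv2.fitEllipse(max(k,key=len)); print("cork",st[i],e)
w=atz(c,e[0],18); print("cork world",w.round(1),"dist",np.hypot(*(w[:2]-P)),"ang",np.arctan2(*(w[:2]-P)[::-1]),tool(w))
# ring top outer rim points: left edge/right edge of bright rim at rows 20..100
g=cv2.cvtColor(img,cv2.COLOR_RGB2GRAY); pts=[]
for row in range(5,100,8):
    gr=np.diff(cv2.GaussianBlur(img,(3,3),0)[row].astype(int)[:, 0]-0)
    ang=[]
    for s in(1,-1):
        # predicted column on circle
        phi=np.linspace(np.pi/2,np.pi,400)*s
        pp=np.array([proj(c,[*(tcp+u*(101+43*np.cos(f))+n*43*np.sin(f)),233.2]) for f in phi])
        col=pp[np.argmin(abs(pp[:,1]-row)),0]; lo=int(col)-7; j=lo+np.argmax(abs(gr[lo:lo+14])); pts.append((j+.5,row))
W=np.array([atz(c,p,233.2)[:2] for p in pts])
f=lambda q:np.hypot(W[:,0]-q[0],W[:,1]-q[1])-43
s=least_squares(f,tcp+101*u,loss="soft_l1"); print("ring fit tool",tool(s.x),"res",np.abs(s.fun).mean().round(2))
for z in (0,): pass
# board heading from w5-like view w8
d=np.load("w5.npz"); im=d["img"]; c5=(d["K"],d["R"],d["t"]); h=cv2.cvtColor(im,cv2.COLOR_RGB2GRAY)
bm=(h<90).astype(np.uint8); bm[200:]=0; nn,l,st,ce=cv2.connectedComponentsWithStats(bm); i=l[60,int(proj(c5,[550,-394,18])[0])]
if i:
    L=[];Rr=[]
    for row in range(10,110,4):
        x=np.where(l[row]==i)[0]
        if len(x): L.append(atz(c5,(x[0],row),18)[:2]); Rr.append(atz(c5,(x[-1]+1,row),18)[:2])
    for E in (L,Rr):
        v=cv2.fitLine(np.float32(E),cv2.DIST_HUBER,0,.01,.01).ravel(); v*=np.sign(v[0]); print("edge ang",np.arctan2(v[1],v[0]),"off",((P-v[2:])@[-v[1],v[0]]) if v[0]>0 else ((P-v[2:])@[v[1],-v[0]]))
E
```

```text
f 330.244911369173 pred near edge [258.7 125.5] pred L/R [array([124.8, -10.2]), array([392.6,  -9.9])]
near edge meas tool [59.9 -0. ]
cork [ 221   11   84   91 5777] ((261.65765380859375, 56.15825271606445), (80.63997650146484, 89.48213195800781), 174.72264099121094)
cork world [ 634.9 -371.5   18. ] dist 151.57691325820036 ang 0.28380908209012545 [102.4  -4. ]
ring fit tool [102.9  -0. ] res 0.26
edge ang 0.27096254 off -59.64523684915836
edge ang 0.2720971 off 58.85708202075624
```

```bash
python3 - <<'E'
from look import *
P=np.array([489.4,-413.9]); th=.279; u=np.array([np.cos(th),np.sin(th)]); n=np.array([-u[1],u[0]]); T=P+47.4*u
r.servo_line([*T,205],speed=30,orientation=[np.pi,0,th]); r.servo_line([*T,188],speed=40); r.dwell(.5)
o=r.get_obs(); print(o["clock"],o["eef_pos"],o["eef_rot"],o["contact_force"],o["moment"],o["finger_gap"]); tcp=np.array(o["eef_pos"][:2])
img,c=look("w12f",["glass_beaker"])
m=cv2.inRange(cv2.cvtColor(img,cv2.COLOR_RGB2HSV),(8,40,130),(30,255,255)); m[110:]=0; m[:, :215]=0; m[:,310:]=0
nn,l,st,ce=cv2.connectedComponentsWithStats(m); i=1+np.argmax(st[1:,4])
k,_=cv2.findContours((l==i).astype(np.uint8),0,2); e=cv2.fitEllipse(max(k,key=len)); w=atz(c,e[0],18)[:2]-tcp
print("cork in tool",w@u,w@n,"(ring 102.9,0)",e)
s,cs=cam("side"); x,y=proj(cs,[540,-395,120]).astype(int)
a=cv2.resize(s[y-40:y+40,x-50:x+50,::-1],(400,320),interpolation=cv2.INTER_CUBIC)
b=cv2.resize(img[:,:,::-1],(400,320)); cv2.imwrite("pics/fin.png",np.hstack([a,b]))
E
```

```text
35.45 [ 534.97629161 -400.86935285  188.09786483] [ 3.14150315e+00 -7.08092955e-05  2.78947835e-01] [-0.41580853  0.15518097 -4.80467906] [-0.02434587  0.03406889 -0.00999459] 0.15300774184011384
w12f cam [ 601. -381.  335.]
glass_beaker 0.72 [253.1  54.1] [ 632.2 -368.8]
cork in tool 104.30732342093819 0.5801179411111939 (ring 102.9,0) ((256.9818115234375, 51.70747756958008), (86.2525634765625, 94.99205017089844), 174.65187072753906)
```

View pics/fin.png

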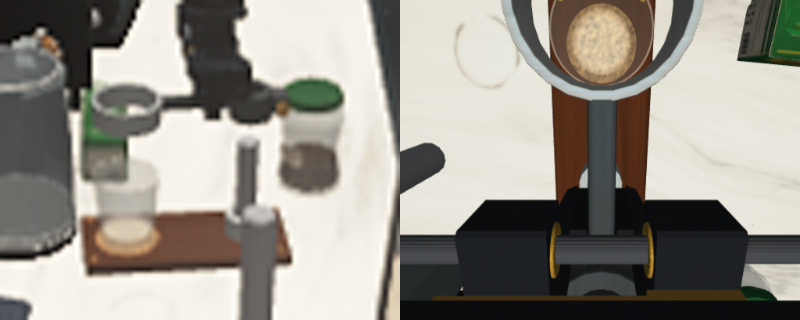

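The post stands in the socket directly under the eye. The ring is centred over the glass to about 1.5 mm and the arm is level, so I'll hand it in.

```bash
python3 -c "
from plant import r
r.job_done(); o=r.get_obs(); print(o['clock'],o['eef_pos'],o['finger_gap'])"
```

```text
the job is handed in; nothing more can be done
the job is handed in; nothing more can be done
```

The coffee stand is set up as asked, and I handed the job in at about 35.5 s of the 64 s allowed. I put the smallest post upright in the socket, fully home, and let go of it. The robot now holds the swing arm level by its balance point. Its underside is about 33 mm above the post top, with the eye over the post and the ring over the glass.

**Last checks**
- **Post:** it stopped in the socket at the expected depth, with a contact push of only 9 N. A later picture showed it standing there.
- **Swing arm grip:** the wrist moment was about zero and the weight about 4.8 N, so the grasp is balanced.
- **Ring over the glass:** the centre of the cork inlay, used for the glass, measured within 0.6 mm sideways and 1.4 mm lengthwise of the ring's centre.
- **Eye over the post:** I checked this only by the tool position and the side picture, so allow about 2 mm.
- **Glass and jars:** my last pictures show the glass, coffee jar and spice jar in place. I did not check the others again at the end, but the arm did not go near them.

**Disagreements**
- The stand's heading measured 0.284 rad from the cork and 0.271 rad from the board's edges. I used 0.279.
- The "top" camera showed only a blank surface, so I worked from the side and wrist cameras.

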